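Dry-assemble two turned candlesticks

ROBOT

A 6-joint arm with a two-finger parallel gripper is mounted at the origin on the work surface. World frame = base frame: x ahead of the robot, y to its left, z up, the work surface at z = 0. Lengths are in m, angles in rad, forces in N, time in s.
With the tool pointing down it reaches from about 0.4 to 0.825 m from the base axis. Payload 7 kg.
Tool frame: the origin (TCP) lies on the centre line of the jaws, within the pads' length; the fingertips stand 17 mm ahead of it and the grasp point (between the pads) lies 2 mm behind it; z points along the fingers, y is the direction in which the jaws open and shut (so a half turn about z gives the same grasp; the last joint's range is limited). The gripper opens to 88 mm and grips with 3 to 60 N. Pads are 19 mm wide; open, the fingers measure 130 mm over their backs; the gripper's body (78 mm by 193 mm) begins 47 mm behind the grasp point.
Start: joints at [-0.902, 0.359, 0.012, 0, -1.224, -0.288], TCP at [0.251, -0.627, 0.219] pointing down, gripper open.
Joint ranges: [-3.07, 3.07], [-1.43, 2.12], [-1.02, 1.25], [-3.03, 1.67], [-3.05, -0], [-3.03, 3.03]. Speed limits (rad/s): [2.39, 2.39, 3.01, 3.14, 3.14, 3.14].

INTERFACE

Orientations are given as [roll, pitch, yaw] about the fixed x, y, z axes, in that order (R = Rz(yaw) Ry(pitch) Rx(roll)).
In Python, from cell import manip, vision gives the robot as it stands.
- The arm moves only by the tool carry_out, never from a script. Its argument "commands" is a list that holds one entry, the list of rows, each a list of 7 numbers: the shift along the tool's x, y, z in cm, then the turn, a rotation vector about the tool's x, y, z in rad, then the closure, from 0 (fully open) to 1 (shut). A call has 1 to 8 rows; each row shifts and turns the pose as measured when the row begins, along the tool's axes as they then stand; what a row does not reach is not made up. A row lasts 1/10 s, in which the tool goes at most 50 mm and 8.59 degrees, less where a joint would pass 70% of its speed; a pose out of reach is approached as far as the arm can. A call is refused whole if a number of a shift passes 5 or a number of a turn 0.15, either way. A call with a gripper value outside its range is refused whole. The fingers move at their own pace and stop on an object; "newtons" is the grip in N (left out, the last holds). Time passes only in rows, so rows that do not move let the fingers close. It gives the time, the measured TCP pose, the force and the opening at its end, in the units of the state.
- manip.get_state(): the state, without advancing time (a new reading comes with each control period).
- vision.read_camera(name): name is "side" or "top" or "wrist"; returns a dict with "img" (400x640x3 uint8, blue, green, red), "fx", "fy", "cx", "cy" (pixels), "origin" and "rotation" of the camera in the world. Camera axes: x right, y up, looking along -z (the intrinsics and any distortion apply to the point x, -y, -z); pixel columns grow to the right and rows downward; lengths in m; the calibration is good to about 2 mm. A picture is of the moment at which its call begins. There is no depth.
- manip.hand_in(): hands the job in, once; it reports no verdict.
Trained networks look in a picture, given as the dict that the camera call returned (one of the last four; its "shot" number tells which), for a name from the list of things; names that differ only in an ending like _2 or _b are one class to them, and where a whole thing is asked for, a point or a joint stands for the part that bears it (a point fixed in the world has none). Each returns a list of dicts, best first, with "score" (0 to 1); they miss things now and then, are a little off and sometimes report something else, mostly with a low value. They report only what shows in the picture. A call takes as long as a camera call.
- vision.silhouettes(picture, label): "pixels" (400x640 bool, what is visible of it) and "xy" ([column, row] in pixels, amid what is visible of it).
The state is a dict: "time": time; "qpos": joint angles; "dq": joint speeds; "tau": joint torques, N m; "tool_pos": TCP position; "orientation": TCP orientation; "contact_force": force on the tool from outside, world axes, zero at the start; "torque": the same for the moment, N m; "width": finger opening in m.
Only numpy, scipy, OpenCV 4.12 (cv2) and the standard library are available. Lean on these libraries where they do the work, as an engineer would, in place of code of your own. Each camera call takes 0.05 s, during which the arm holds its last target.

TASK

Put the two candlesticks together dry, each part seated fully home over the spigot below it: on the dark wooden foot the pale collar, then the red collar, then the brass cup; on the pale wooden foot the dark collar, then the blue cup. Leave both standing upright, and leave the glue bottle, the wax tin and the screwdriver where they are.

Things in the scene. Friction and masses are not known exactly. Their poses are not given: they have to be found in the camera images.
- dark_foot_seat (a point): Dark-brown candlestick foot: a turned disc 100 mm across that narrows to a flat shoulder 56 mm across, screwed down on a square plywood board (130 mm square, 12 mm thick) with two small wing nuts at opposite corners; it does not move. This point: on the axis at the shoulder, 37 mm above the bench; z up. From the shoulder a tapered spigot stands up 10 mm (30 mm across at its root, 20 mm at its tip). The next part sits flat on the shoulder with the spigot in its socket.
- pale_foot_seat (a point): Pale-wood candlestick foot: a turned disc 100 mm across that narrows to a flat shoulder 56 mm across, screwed down on a square plywood board (130 mm square, 12 mm thick) with two small wing nuts at opposite corners; it does not move. This point: on the axis at the shoulder, 37 mm above the bench; z up. From the shoulder a tapered spigot stands up 10 mm (30 mm across at its root, 20 mm at its tip). The next part sits flat on the shoulder with the spigot in its socket.
- pale_collar_center (a point): Pale-wood collar, loose: an upright cylinder 58 mm across and 36 mm tall, with a tapered spigot on top (10 mm high, 30 mm across at the root, 20 at the tip; 46 mm over all) and a round socket in its underside (38 mm across, 12 mm deep). About 70 g. Stands spigot up. This point: on the axis, half-way up the cylinder (18 mm above its underside); z up.
- red_collar_center (a point): Red-wood collar, loose: an upright cylinder 54 mm across and 36 mm tall, with a tapered spigot on top (10 mm high, 30 mm across at the root, 20 at the tip; 46 mm over all) and a round socket in its underside (38 mm across, 12 mm deep). About 70 g. Stands spigot up. This point: on the axis, half-way up the cylinder (18 mm above its underside); z up.
- dark_collar_center (a point): Dark-brown wood collar, loose: an upright cylinder 56 mm across and 36 mm tall, with a tapered spigot on top (10 mm high, 30 mm across at the root, 20 at the tip; 46 mm over all) and a round socket in its underside (38 mm across, 12 mm deep). About 70 g. Stands spigot up. This point: on the axis, half-way up the cylinder (18 mm above its underside); z up.
- brass_cup_center (a point): Brass candle cup, loose: an upright cylinder 48 mm across and 40 mm tall, with a candle hole 24 mm across and 22 mm deep in its top and a round socket in its underside (38 mm across, 12 mm deep). About 200 g. Stands candle hole up. This point: on the axis, half-way up (20 mm above its underside); z up.
- blue_cup_center (a point): Blue ceramic candle cup, loose: an upright cylinder 48 mm across and 40 mm tall, with a candle hole 24 mm across and 22 mm deep in its top and a round socket in its underside (38 mm across, 12 mm deep). About 120 g. Stands candle hole up. This point: on the axis, half-way up (20 mm above its underside); z up.
- glue_center (a point): Yellow glue bottle with an orange cap, 54 mm across, 120 mm tall, standing; to be left alone. This point: its centre, half-way up.
- wax_tin_center (a point): Round wax tin with a green lid, 54 mm across, 27 mm tall, between the two feet; to be left alone. This point: its centre, half-way up.
- screwdriver_grip (a point): Screwdriver with a black handle, about 200 mm long, lying at the left of the bench; to be left alone. This point: the middle of its handle; x along it towards the tip.

How it is judged:
By the outcome, as a careful person would: the job done as asked, in the order asked, and still so for the second after the job is handed in, with the robot touching nothing.
It also fails if it takes over 136 s, if anything falls off the work surface, if the arm or the gripper's body presses on something with over 40 N, if the wrist force passes 120 N, or if a joint passes its speed limit or range.

## Working session

There is one attempt and no reset: what is moved stays moved. The work goes in short steps, Python scripts to look and compute and a tool call to move; the robot and the scene stay as the last step left them, time stands still between calls to the robot, and variables do not carry over. Pictures are saved under pics/ and viewed, and the job is handed in when it is done.

Besides the shell and the picture viewer there is one more tool, called after "Call:" as name(argument=value, ...) on one line, values as JSON. carry_out: Moves the arm, as the interface text tells. Its arguments: {"type":"object","properties":{"commands":{"type":"array","items":{"type":"array","items":{"type":"array","items":{"type":"number"}}}},"newtons":{"type":"number"}},"required":["commands"]}

```bash
ls; mkdir -p pics
python3 - <<'E'
from cell import manip, vision
import cv2
s=manip.get_state()
print({k:s[k] for k in ('time','tool_pos','orientation','width','contact_force')})
for n in ('side','top','wrist'):
    p=vision.read_camera(n)
    cv2.imwrite(f'pics/a_{n}.png',p['img'])
    print(n,{k:p[k] for k in p if k!='img'})
E
```

```text
pics
{'time': 0.0, 'tool_pos': array([ 0.2506534 , -0.62618722,  0.21784427]), 'orientation': array([ 3.13994485e+00, -1.65050899e-04, -2.76088958e+00]), 'width': 0.08808956401715633, 'contact_force': array([-0.49807709, -0.09272613, -0.52161341])}
side {'fx': 472.84993765675955, 'fy': 472.84993765675955, 'cx': 326.5082733776069, 'cy': 190.7596149393961, 'origin': array([-0.2371425 ,  0.73774009,  1.23191881]), 'rotation': array([ 0.73280043, -0.0212488 , -2.33625119]), 'shot': 1}
top {'fx': 372.2026752979222, 'fy': 372.2026752979222, 'cx': 321.92306265796657, 'cy': 198.9350502800223, 'origin': array([ 0.33085501, -0.00475494,  1.01390346]), 'rotation': array([ 0.17175973, -0.00214976, -1.58429441]), 'shot': 2}
wrist {'fx': 292.66295686889833, 'fy': 292.66295686889833, 'cx': 318.240499120034, 'cy': 200.24661131419163, 'origin': array([ 0.17947447, -0.65462633,  0.38404867]), 'rotation': array([-2.86467064e-01, -9.25277641e-04,  1.95060452e+00]), 'shot': 3}
```

View pics/a_top.png

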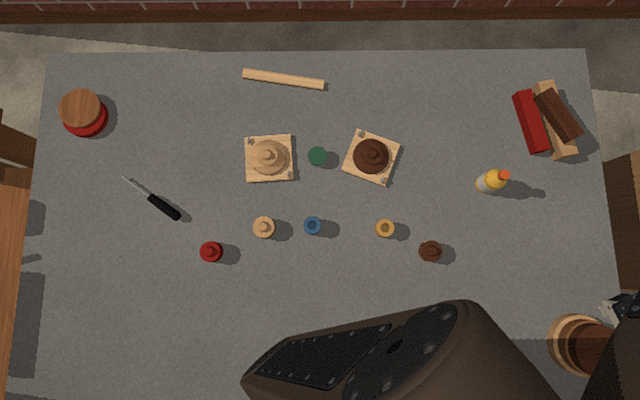

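View pics/a_side.png

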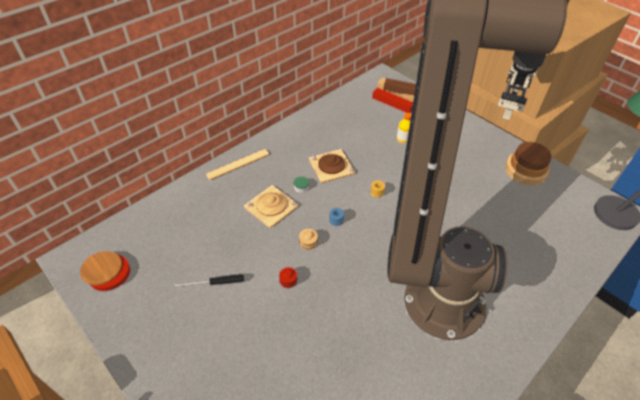

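View pics/a_wrist.png

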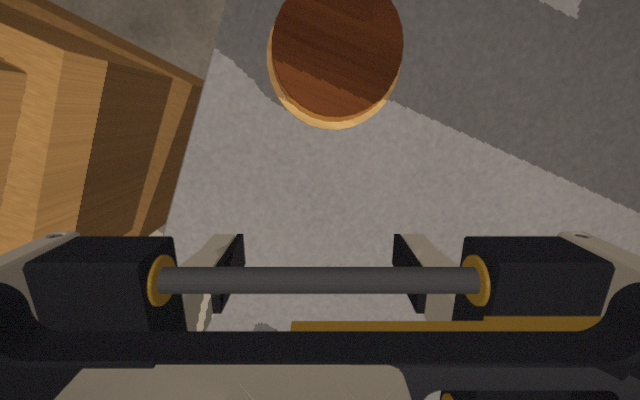

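```bash
cat > h.py <<'E'
from cell import manip, vision
import cv2, numpy as np
from scipy.spatial.transform import Rotation as R
from scipy.optimize import least_squares
def proj(p,X):
    c=(np.atleast_2d(X)-p['origin'])@R.from_euler('xyz',p['rotation']).as_matrix()
    return np.c_[p['cx']+p['fx']*c[:,0]/-c[:,2], p['cy']+p['fy']*-c[:,1]/-c[:,2]]
def ring(r,z,n=48):
    a=np.linspace(0,2*np.pi,n,endpoint=False); return np.c_[r*np.cos(a),r*np.sin(a),0*a+z]
def model(name):
    D=dict(pale_collar=.058,red_collar=.054,dark_collar=.056,brass_cup=.048,blue_cup=.048,glue=.054,wax_tin=.054)
    k=name.replace('_center','')
    d=D[k]/2
    if 'collar' in k: return [ring(d,0),ring(d,.036)],[ring(.015,.036),ring(.010,.046)]
    h=.04 if 'cup' in k else .027 if 'wax' in k else .12
    return [[ring(d,0),ring(d,h)]][0],
def render(p,m,xy,z0,S=4):
    img=np.zeros((400*S,640*S),np.uint8)
    for part in m:
        X=np.vstack(part)+[xy[0],xy[1],z0]
        u=proj(p,X)
        cv2.fillConvexPoly(img,cv2.convexHull(((u+.5)*S).astype(np.int32)),255)
    return img
def cen(img,S=4):
    M=cv2.moments(img,True); return np.array([M['m10']/M['m00'],M['m01']/M['m00']])/S-.5, M['m00']/S/S
def fit(p,mask,m,z0):
    ys,xs=np.nonzero(mask); c=np.array([xs.mean(),ys.mean()]); area=len(xs)
    xy=ray(p,c,z0+.02)[:2]
    for _ in range(6):
        cc,a=cen(render(p,m,xy,z0))
        xy=xy+ray(p,c,z0+.02)[:2]-ray(p,cc,z0+.02)[:2]
    return xy,area,a
def ray(p,u,z):
    d=R.from_euler('xyz',p['rotation']).as_matrix()@np.array([(u[0]-p['cx'])/p['fx'],-(u[1]-p['cy'])/p['fy'],-1])
    return p['origin']+d*(z-p['origin'][2])/d[2]
E
python3 - <<'E'
from h import *
top=vision.read_camera('top'); side=vision.read_camera('side')
L=['pale_collar','red_collar','dark_collar','brass_cup','blue_cup','wax_tin','glue']
for n in L:
    for p,t in((top,'top'),(side,'side')):
        for r in vision.silhouettes(p,n+'_center')[:2]:
            xy,a,b=fit(p,r['pixels'],model(n),0)
            print(n,t,round(r['score'],2),np.round(r['xy']),np.round(xy,4),a,round(b))
for n in ['dark_foot_seat','pale_foot_seat','screwdriver_grip']:
    for p,t in((top,'top'),(side,'side')):
        for r in vision.silhouettes(p,n)[:2]:
            print(n,t,round(r['score'],2),np.round(r['xy']),r['pixels'].sum(), ray(p,r['xy'],.03 if 'foot' in n else .01))
E
```

```text
pale_collar top 0.93 [263. 226.] [0.4303 0.147 ] 396 428
pale_collar side 0.78 [305. 237.] [0.426  0.1465] 339 346
red_collar top 0.89 [208. 251.] [0.3674 0.2857] 414 421
red_collar side 0.86 [287. 277.] [0.3633 0.2847] 323 354
dark_collar top 0.95 [431. 249.] [ 0.3622 -0.2938] 392 446
brass_cup top 0.53 [386. 226.] [ 0.4233 -0.1729] 307 311
brass_cup side 0.78 [378. 187.] [ 0.4185 -0.1732] 200 227
blue_cup top 0.83 [312. 227.] [0.433  0.0196] 270 288
blue_cup top 0.55 [370. 158.] [ 0.6191 -0.1435] 2137 315
blue_cup side 0.62 [337. 214.] [0.4292 0.0155] 210 248
wax_tin top 0.79 [320. 157.] [0.627  0.0038] 334 346
wax_tin side 0.74 [301. 188.] [0.6194 0.0017] 203 224
wax_tin side 0.61 [331. 165.] [ 0.6117 -0.1388] 972 208
glue top 0.91 [488. 180.] [ 0.5394 -0.4501] 606 818
glue side 0.72 [404. 132.] [ 0.5381 -0.4479] 306 468
glue side 0.19 [273. 207.] [0.5777 0.1682] 1271 590
dark_foot_seat top 0.75 [368. 158.] 2100 [ 0.61319906 -0.13729576  0.03      ]
dark_foot_seat side 0.66 [330. 164.] 1015 [ 0.6089948  -0.12717067  0.03      ]
pale_foot_seat top 0.72 [267. 159.] 2116 [0.61366638 0.14050562 0.03      ]
pale_foot_seat side 0.75 [271. 204.] 1281 [0.60572594 0.14644247 0.03      ]
screwdriver_grip top 0.95 [164. 206.] 369 [0.49133433 0.42120383 0.01      ]
screwdriver_grip top 0.59 [266. 160.] 2192 [0.61684944 0.14565619 0.01      ]
screwdriver_grip side 0.56 [225. 280.] 275 [0.48692335 0.42295274 0.01      ]
```

Call:
carry_out(commands=[[[0,1,-1,0,0,0.13,0],[0,2,-1,0,0,0.13,0],[-1,2,-1,0,0,0.12,0],[-2,4,-1,0,0,0,0],[-2,4,0,0,0,0,0],[-2,4,0,0,0,0,0],[-2,4,0,0,0,0,0],[-2,4,0,0,0,0,0]]])

```text
time: 2.05
tool_pos: [0.3532, -0.3745, 0.2586]
orientation: [3.141, -0.001, 3.118]
contact_force: [1.3, 0.1, 0.5]
width: 0.0875
```

Call:
carry_out(commands=[[[-2,4.5,0,0,0,-0.02,0],[-2,4.5,0,0,0,0,0],[-2,4.5,0,0,0,0,0],[-2,4.5,0,0,0,0,0],[-2,4.5,0,0,0,0,0],[-2,4.5,0,0,0,0,0],[-2,4.5,0,0,0,0,0],[0,2,0,0,0,0,0]]])

```text
time: 2.85
tool_pos: [0.4972, -0.031, 0.2622]
orientation: [3.141, 0.008, 3.141]
contact_force: [-1.0, -0.2, -0.9]
width: 0.0875
```

Run:
```python
from h import *
s=manip.get_state(); print(s['tool_pos'],s['orientation'])
p=vision.read_camera('wrist'); cv2.imwrite('pics/b_wrist.png',p['img'])
print(p['origin'],p['rotation'])
for n,h in (('dark_foot_seat',.047),('pale_foot_seat',.047),('wax_tin_center',.027)):
    for r in vision.silhouettes(p,n)[:1]:
        print(n,r['score'],np.round(r['xy']),ray(p,r['xy'],.03),r['pixels'].sum())
for X in ([.617,-.14,.047],[.617,.14,.047]): print(proj(p,X))
```

```text
[ 0.49721778 -0.03099151  0.26221826] [3.14080075 0.00776061 3.14090709]
[ 0.41917539 -0.03092311  0.42773307] [-2.94490005e-01 -6.02109721e-04  1.56920542e+00]
dark_foot_seat 0.93 [256. 229.] [ 0.58299644 -0.12155993  0.03      ] 3773
pale_foot_seat 0.61 [435. 226.] [0.57954841 0.13977878 0.03      ] 3361
wax_tin_center 0.71 [108.  64.] [ 0.36246951 -0.29167061  0.03      ] 2499
[[242.60856904 255.05618816]]
[[436.89872741 254.72228754]]
```

View pics/b_wrist.png

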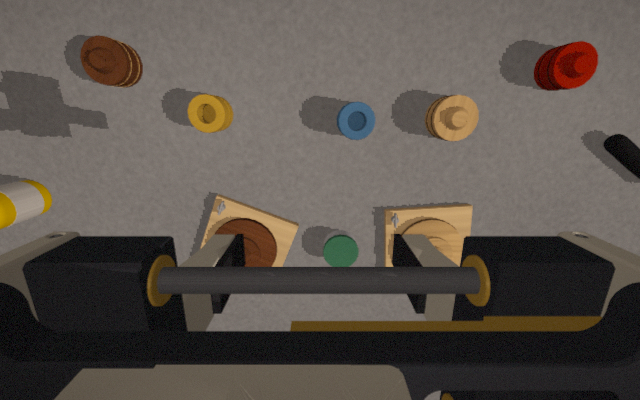

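Run:
```python
from h import *
p=vision.read_camera('wrist')
for n in ['pale_collar','red_collar','dark_collar','brass_cup','blue_cup']:
    for r in vision.silhouettes(p,n+'_center')[:2]:
        xy,a,b=fit(p,r['pixels'],model(n),0)
        print(n,round(r['score'],2),np.round(r['xy']),np.round(xy,4),a,round(b))
```

```text
pale_collar 0.88 [456. 117.] [0.4281 0.1474] 1961 2059
red_collar 0.73 [570.  66.] [0.3653 0.2857] 2418 2541
red_collar 0.54 [214. 113.] [ 0.4218 -0.1739] 1378 1734
dark_collar 0.86 [111.  63.] [ 0.3593 -0.2932] 2488 2539
brass_cup 0.64 [213. 114.] [ 0.4219 -0.1731] 1384 1464
blue_cup 0.9 [358. 122.] [0.4311 0.0182] 1160 1208
```

Call:
carry_out(commands=[[[-4.5,1,0,0,0,0,0],[-4.5,1,0,0,0,0,0],[-4.5,1,0,0,0,0,0],[-4.5,0,0,0,0,0,0],[-2,0,0,0,0,0,0],[0,0,0,0,0,0,0]]])

```text
time: 3.95
tool_pos: [0.7017, -0.0105, 0.264]
orientation: [3.14, 0.009, 3.131]
contact_force: [0.4, 0.1, -1.0]
width: 0.0876
```

Run:
```python
from h import *
s=manip.get_state(); print(s['tool_pos'],s['orientation'])
p=vision.read_camera('wrist'); cv2.imwrite('pics/c_wrist.png',p['img'])
import pickle; pickle.dump(p,open('c.pkl','wb'))
for n,h in (('dark_foot_seat',.047),('pale_foot_seat',.047),('wax_tin_center',.027)):
    for r in vision.silhouettes(p,n)[:1]:
        print(n,r['score'],np.round(r['xy']),ray(p,r['xy'],.03),r['pixels'].sum())
c=p['img'][:260,140:500]; cv2.imwrite('pics/c_crop.png',cv2.resize(c,None,fx=2.2,fy=2.2,interpolation=cv2.INTER_CUBIC))
```

```text
[ 0.7017249  -0.01045579  0.26401709] [3.14012884 0.00904552 3.13122467]
dark_foot_seat 0.68 [217. 108.] [ 0.61778437 -0.14088182  0.03      ] 9557
pale_foot_seat 0.94 [428. 108.] [0.62062383 0.13368198 0.03      ] 9609
wax_tin_center 0.71 [326. 109.] [0.62125036 0.00155119 0.03      ] 1378
```

View pics/c_crop.png

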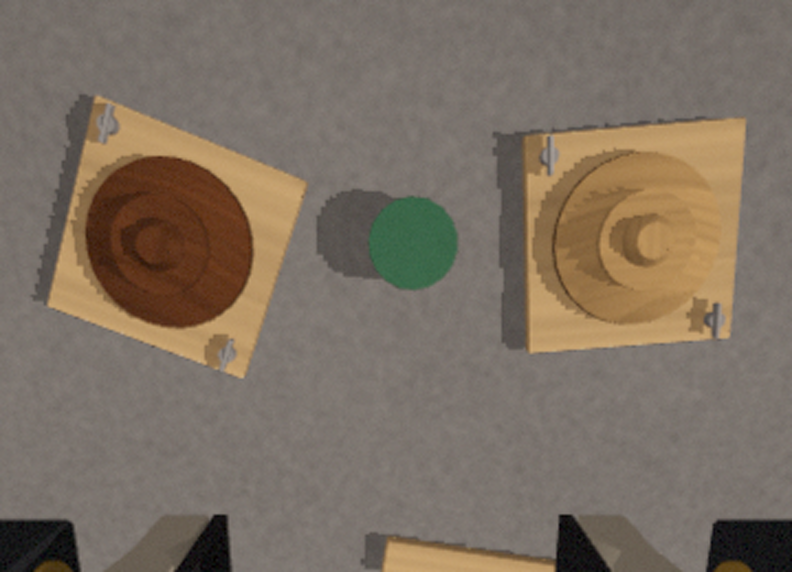

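Run:
```python
from h import *
import pickle
p=pickle.load(open('c.pkl','rb'))
D=ray(p,[157/2.2+140,242/2.2],.047); P=ray(p,[654/2.2+140,240/2.2],.047); print(D,P)
S=2.2
im=cv2.resize(p['img'][:260,140:500],None,fx=S,fy=S,interpolation=cv2.INTER_CUBIC)
for c in(D,P):
    for r,z in((.01,.047),(.015,.037),(.028,.037)):
        u=(proj(p,ring(r,z)+[c[0],c[1],0])-[140,0])*S
        cv2.polylines(im,[u.astype(np.int32)],True,(0,255,0),1)
cv2.imwrite('pics/c_ov.png',im)
```

```text
[ 0.62068044 -0.14263955  0.047     ] [0.62276971 0.13934273 0.047     ]
```

View pics/c_ov.png

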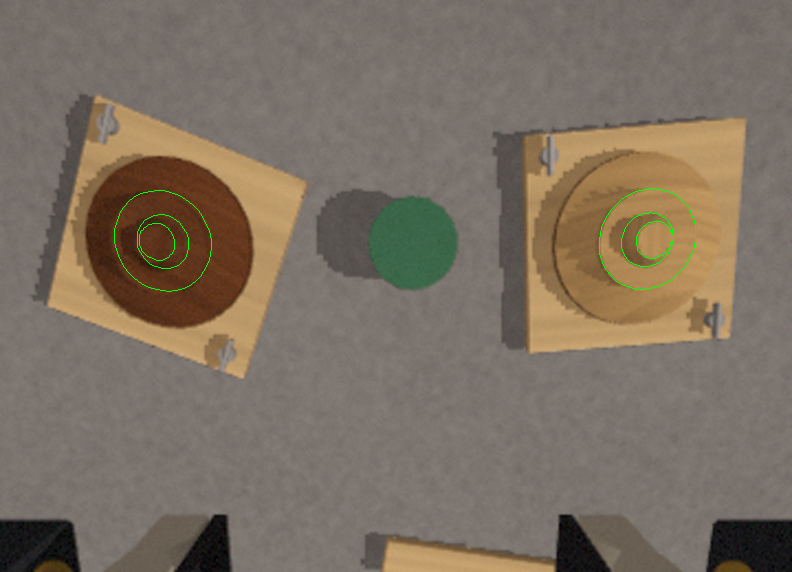

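Call:
carry_out(commands=[[[3.7,-3.2,0,0,0,-0.01,0],[3.7,-3.2,0,0,0,0,0],[3.7,-3.2,0,0,0,0,0],[3.7,-3.2,0,0,0,0,0],[3.7,-3.2,1,0,0,0,0],[3.7,-3.2,1,0,0,0,0],[3.7,-3.2,1,0,0,0,0],[3.7,-3.2,1,0,0,0,0]]])

```text
time: 4.95
tool_pos: [0.3972, -0.2644, 0.2273]
orientation: [3.141, 0.025, -3.132]
contact_force: [0.8, -1.2, -0.1]
width: 0.0875
```

Call:
carry_out(commands=[[[3.2,-2.4,2,0,0.02,0.01,0],[0.5,-0.5,2,0,0,0,0],[0,0,3,0,0,0,0],[0,0,3,0,0,0,0],[0,0,0,0,0,0,0]]])

```text
time: 5.45
tool_pos: [0.3509, -0.2965, 0.1288]
orientation: [-3.138, 0.017, 3.134]
contact_force: [-0.1, 0.3, 1.2]
width: 0.0877
```

Run:
```python
from h import *
s=manip.get_state(); print(s['tool_pos'],s['orientation'])
p=vision.read_camera('wrist'); cv2.imwrite('pics/d_wrist.png',p['img'])
for z in (0,.024,.046): print(proj(p,[.3602,-.2935,z]))
```

```text
[ 0.35092684 -0.29654731  0.12879853] [-3.13841248  0.01739867  3.134371  ]
[[321.60238763 197.29391062]]
[[321.79062711 204.46781257]]
[[321.99199478 212.14203669]]
```

View pics/d_wrist.png

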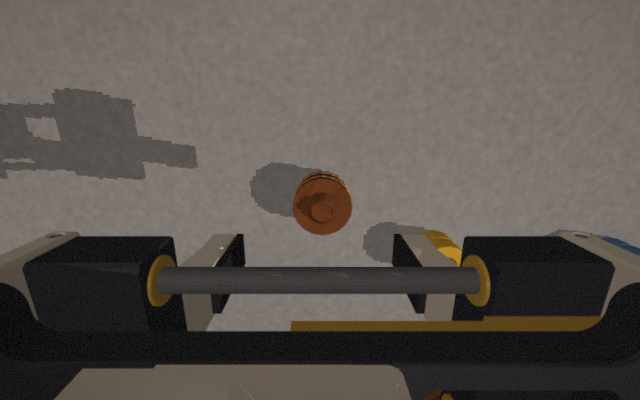

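Run:
```python
from h import *
p=vision.read_camera('wrist')
for n in ['dark_collar']:
    for r in vision.silhouettes(p,n+'_center')[:2]:
        xy,a,b=fit(p,r['pixels'],model(n),0)
        print(n,round(r['score'],2),np.round(r['xy']),np.round(xy,4),a,round(b))
```

```text
dark_collar 0.84 [321. 199.] [ 0.3596 -0.293 ] 2900 3056
```

Call:
carry_out(commands=[[[-0.7,0.3,2,0,0.017,-0.008,0],[0,0,2,0,0,0,0],[0,0,1,0,0,0,0],[0,0,0,0,0,0,0]]])

```text
time: 6.0
tool_pos: [0.3684, -0.2965, 0.0895]
orientation: [-3.13, 0.019, -3.136]
contact_force: [-0.7, -0.1, -0.1]
width: 0.0879
```

Call:
carry_out(commands=[[[0,0,0,0,0,0,0],[0,0,0,0,0,0,0]]])

```text
time: 6.2
tool_pos: [0.3697, -0.2969, 0.0917]
orientation: [-3.129, 0.021, -3.135]
contact_force: [0.3, 0.3, 0.1]
width: 0.0877
```

Call:
carry_out(commands=[[[0,0,0,0,0,0,0],[0,0,0,0,0,0,0]]])

```text
time: 6.4
tool_pos: [0.3705, -0.2972, 0.0932]
orientation: [-3.128, 0.024, -3.135]
contact_force: [-0.9, 0.4, -0.6]
width: 0.0875
```

Call:
carry_out(commands=[[[1.1,0.4,0.1,-0.012,0.025,0.006,0],[0.04,0.01,0.08,0,0.001,0,0],[0.04,0.01,0.08,0,0.001,0,0]]])

```text
time: 6.7
tool_pos: [0.3577, -0.2929, 0.0907]
orientation: [-3.141, -0.005, 3.142]
contact_force: [-0.5, 0.4, 0.1]
width: 0.0877
```

Call:
carry_out(commands=[[[-0.15,0,2,0,-0.004,0,0],[0.04,0.01,2,0,0.001,0,0],[0.04,0.01,2,0,0.001,0,0],[0.04,0.01,0.9,0,0.001,0,0],[0.04,0.01,0.08,0,0.001,0,0]]])

```text
time: 7.2
tool_pos: [0.3583, -0.293, 0.0194]
orientation: [-3.14, -0.003, -3.142]
contact_force: [-0.7, -0.0, -0.2]
width: 0.0873
```

Call:
carry_out(commands=[[[0,0,-0.25,0,0.001,0,0],[0.04,0.01,0.08,0,0.001,0,0.5],[0.04,0.01,0.08,0,0.001,0,0.5],[0.04,0.01,0.08,0,0.001,0,0.5],[0.04,0.01,0.08,0,0.001,0,0.5],[0.04,0.01,0.08,0,0.001,0,0.5]]], newtons=20)

```text
time: 7.8
tool_pos: [0.3582, -0.2933, 0.0208]
orientation: [-3.138, -0.005, -3.141]
contact_force: [-1.1, 3.2, 10.6]
width: 0.0551
```

Call:
carry_out(commands=[[[0,0,-3,0,0,0,0.5],[0,0,-4,0,0,0,0.5],[0,0,-4,0,0.001,0,0.5],[-2.2,3.7,-1,0,0.001,0,0.5],[-2.2,3.7,0,0,0.001,0,0.5],[-2.2,3.7,0,0,0.001,0,0.5],[-2.2,3.7,0,0,0.001,0,0.5],[-2.2,3.7,0,0,0.001,0,0.5]]])

```text
time: 8.6
tool_pos: [0.4692, -0.1051, 0.1448]
orientation: [-3.14, -0.011, 3.132]
contact_force: [0.7, -1.4, -0.3]
width: 0.0552
```

Remaining dx .152, dy .244.

Call:
carry_out(commands=[[[-2.3,3.7,0,0,-0.01,-0.009,0.5],[-2.3,3.7,0,0,0,0,0.5],[-2.3,3.7,0,0,0,0,0.5],[-2.3,3.7,0,0,0,0,0.5],[-2.3,3.7,0,0,0,0,0.5],[-2.3,3.7,0,0,0,0,0.5],[-1,1.8,0,0,0,0,0.5],[0,0,0,0,0,0,0.5]]])

```text
time: 9.4
tool_pos: [0.6225, 0.1507, 0.1423]
orientation: [-3.14, -0.001, -3.137]
contact_force: [-1.0, -0.6, -0.9]
width: 0.0553
```

Call:
carry_out(commands=[[[0.15,-1.15,1,0,0,0.004,0.5],[0,0,1,0,0,0,0.5],[0,0,0.5,0,0,0,0.5],[0,0,0,0,0,0,0.5]]])

```text
time: 9.8
tool_pos: [0.6186, 0.1362, 0.1138]
orientation: [-3.139, -0.005, 3.141]
contact_force: [0.9, 0.2, -1.2]
width: 0.0553
```

Run:
```python
from h import *
p=vision.read_camera('wrist'); cv2.imwrite('pics/e_wrist.png',p['img'])
```

```text
(no output)
```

View pics/e_wrist.png

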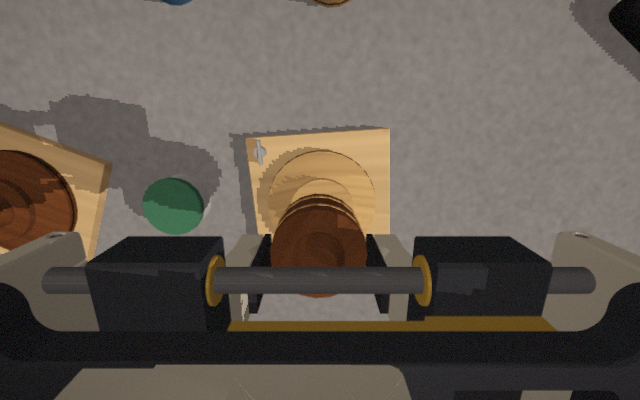

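Call:
carry_out(commands=[[[-0.2,0.3,1.5,0,-0.004,0,0.5],[0,0,1.3,0,0,0,0.5],[0,0,0,0,0,0,0.5]]])

```text
time: 10.15
tool_pos: [0.6213, 0.1384, 0.0868]
orientation: [-3.14, 0.002, 3.14]
contact_force: [-1.0, -0.1, 0.1]
width: 0.0553
```

Call:
carry_out(commands=[[[0,0.05,1,0,0,0,0.5],[0,0,1,0,0,0,0.5],[0,0,0.5,0,0,0,0.5],[0,0,0.3,0,0,0,0.5],[0,0,0.2,0,0,0,0.5]]])

```text
time: 10.65
tool_pos: [0.6223, 0.1389, 0.0576]
orientation: [-3.14, 0.004, 3.141]
contact_force: [-10.0, -0.6, 24.0]
width: 0.0551
```

Call:
carry_out(commands=[[[0,0,-0.1,0,0,0,0],[0,0,0.05,0,0,0,0],[0,0,0.05,0,0,0,0],[0,0,0.05,0,0,0,0],[0,0,-1,0,0,0,0],[0,0,-3,0,0,0,0],[0,0,-4,0,0,0,0],[3,0,-2,0,0,0,0]]])

```text
time: 11.45
tool_pos: [0.5923, 0.1384, 0.1579]
orientation: [-3.136, -0.001, 3.14]
contact_force: [-0.0, 0.8, -0.1]
width: 0.0877
```

Call:
carry_out(commands=[[[4,0.2,0,0,0,0,0],[4,0.2,1,0,0,0,0],[4,0.2,1.5,0,0,0,0],[4,0.2,2,0,0,0,0],[0,0,0,0,0,0,0]]])

```text
time: 11.95
tool_pos: [0.4281, 0.1461, 0.1179]
orientation: [3.141, 0.009, 3.138]
contact_force: [0.5, 0.7, 0.5]
width: 0.0875
```

Call:
carry_out(commands=[[[0,0.1,2,0,0.01,-0.003,0],[0,0,2,0,0,0,0],[0,0,0.5,0,0,0,0],[0,0,0.05,0,0,0,0]]])

```text
time: 12.35
tool_pos: [0.429, 0.1488, 0.0751]
orientation: [3.137, 0.004, -3.138]
contact_force: [0.6, 0.0, -0.1]
width: 0.0878
```

Run:
```python
from h import *
s=manip.get_state(); print(s['tool_pos'],s['orientation'])
p=vision.read_camera('wrist'); cv2.imwrite('pics/f_wrist.png',p['img'])
p=vision.read_camera('side'); c=p['img'][120:320,180:440]; cv2.imwrite('pics/f_side.png',cv2.resize(c,None,fx=3,fy=3))
```

```text
[0.42904085 0.14878378 0.07509758] [ 3.13735467  0.00363304 -3.13784274]
```

View pics/f_wrist.png

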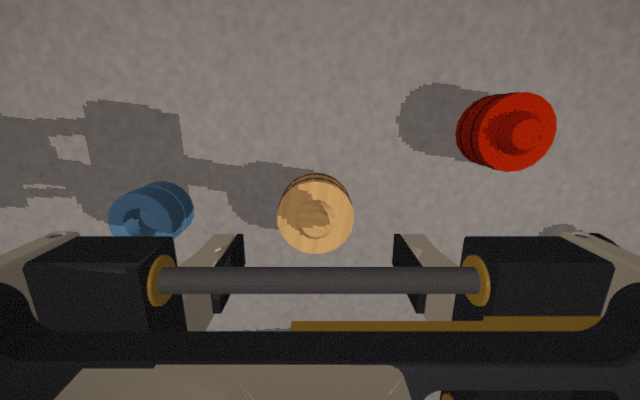

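View pics/f_side.png

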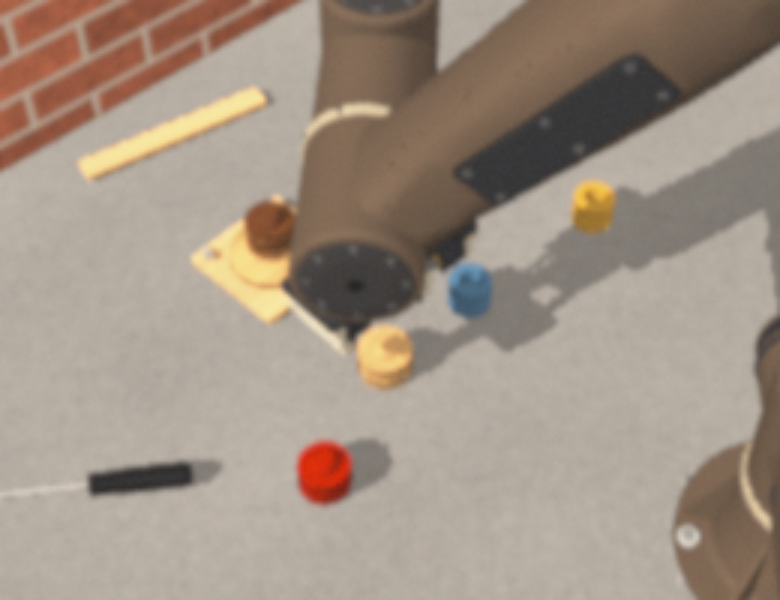

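Call:
carry_out(commands=[[[0.05,-0.15,2,0,0,0.003,0],[0,0,2,0,0,0,0],[0,0,1,0,0,0,0],[0,0,0.15,0,0,0,0]]])

```text
time: 12.85
tool_pos: [0.4326, 0.15, 0.0267]
orientation: [3.132, 0.011, -3.141]
contact_force: [0.2, 0.4, 0.1]
width: 0.0875
```

Call:
carry_out(commands=[[[0.45,-0.3,0.4,0.009,0.011,0,0],[0.04,-0.05,0.08,0,0.001,0,0]]])

```text
time: 13.05
tool_pos: [0.4282, 0.1468, 0.0226]
orientation: [3.141, -0.001, -3.141]
contact_force: [0.3, 0.6, 0.4]
width: 0.0876
```

Call:
carry_out(commands=[[[0.02,-0.03,0.05,0,0.001,0,0.5],[0.02,-0.03,0.05,0,0.001,0,0.5],[0.02,-0.03,0.05,0,0.001,0,0.5],[0.02,-0.03,0.05,0,0.001,0,0.5],[0,0,0.03,0,0,0,0.5]]])

```text
time: 13.55
tool_pos: [0.4282, 0.1462, 0.0219]
orientation: [3.139, -0.004, -3.14]
contact_force: [-1.4, 0.3, 4.7]
width: 0.0568
```

Call:
carry_out(commands=[[[0,0,-3,0,0,0,0.5],[0,0,-4,0,0,0,0.5],[-1,-1.5,-4,0,0,0,0.5],[-2.4,-3.7,-1,0,0,0,0.5],[-2.4,-3.7,0,0,0,0,0.5],[-2.4,-3.7,0,0,0,0,0.5],[-2.4,-3.7,0,0,0,0,0.5],[-2.4,-3.7,0,0,0,0,0.5]]])

```text
time: 14.35
tool_pos: [0.5623, -0.0575, 0.148]
orientation: [3.14, -0.0, -3.131]
contact_force: [1.0, 1.2, 0.0]
width: 0.057
```

Remaining dx .058, dy −.084.

Call:
carry_out(commands=[[[-2.3,-3.4,0,0,0,0.01,0.5],[-2.3,-3.4,1,0,0,0,0.5],[-0.6,-0.6,2,0,0,0,0.5],[0,0,1.5,0,0,0,0.5],[0,0,0,0,0,0,0.5]]])

```text
time: 14.85
tool_pos: [0.618, -0.141, 0.099]
orientation: [3.14, -0.002, 3.134]
contact_force: [-0.3, 0.1, -1.1]
width: 0.0571
```

Call:
carry_out(commands=[[[-0.2,-0.1,1,0,0,-0.006,0.5],[0,0,0.2,0,0,0,0.5]]])

```text
time: 15.05
tool_pos: [0.62, -0.1419, 0.0867]
orientation: [3.14, -0.002, 3.141]
contact_force: [0.4, 0.4, -1.1]
width: 0.0573
```

Run:
```python
from h import *
s=manip.get_state(); print(s['tool_pos'],s['orientation'])
p=vision.read_camera('wrist'); cv2.imwrite('pics/g_wrist.png',p['img'])
```

```text
[ 0.61998577 -0.1418884   0.08670083] [ 3.14049479e+00 -2.08493551e-03  3.14133672e+00]
```

View pics/g_wrist.png

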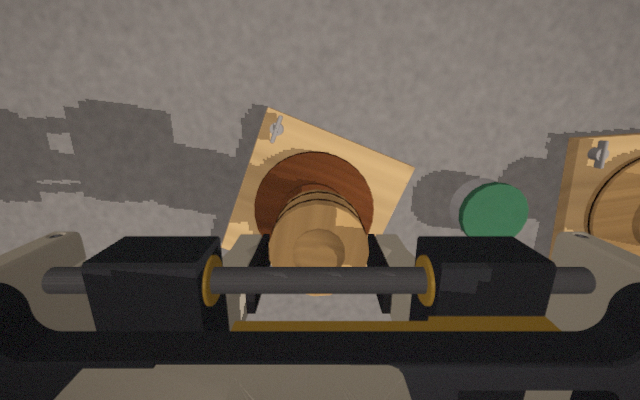

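Call:
carry_out(commands=[[[0,-0.15,1,0,0,0,0.5],[0,0,1,0,0,0,0.5],[0,0,0.5,0,0,0,0.5],[0,0,0.3,0,0,0,0.5],[0,0,0.2,0,0,0,0.5]]])

```text
time: 15.6
tool_pos: [0.6216, -0.1422, 0.0587]
orientation: [3.141, 0.003, -3.139]
contact_force: [-9.4, 2.4, 26.1]
width: 0.0572
```

Call:
carry_out(commands=[[[0,0,-0.1,0,0,0,0],[0,0,0.05,0,0,0,0],[0,0,0.05,0,0,0,0],[0,0,0.05,0,0,0,0],[0,0,-1,0,0,0,0],[0,0,-3,0,0,0,0],[0,0,-4,0,0,0,0],[-3,0,-4,0,0,0,0]]])

```text
time: 16.4
tool_pos: [0.6458, -0.142, 0.1776]
orientation: [3.141, -0.009, -3.139]
contact_force: [2.8, 0.3, 0.0]
width: 0.0871
```

Call:
carry_out(commands=[[[-3,3,0,0,0,0,0],[-2,4,0,0,0,0,0],[0,4,0,0,0,0,0],[0,0,0,0,0,0,0]]])

```text
time: 16.8
tool_pos: [0.7039, -0.0303, 0.1892]
orientation: [3.142, 0.007, 3.141]
contact_force: [-0.4, -0.2, 0.7]
width: 0.088
```

Run:
```python
from h import *
s=manip.get_state(); print(s['tool_pos'],s['orientation'])
p=vision.read_camera('wrist'); cv2.imwrite('pics/h_wrist.png',p['img'])
for n,c in (('pale_collar',(.6215,-.1425)),('dark_collar',(.6225,.139))):
    for r in vision.silhouettes(p,n+'_center')[:2]:
        xy,a,b=fit(p,r['pixels'],model(n),.037)
        print(n,round(r['score'],2),np.round(r['xy']),np.round(xy,4),a,round(b))
S=2
im=cv2.resize(p['img'][:260],None,fx=1.25,fy=1.25,interpolation=cv2.INTER_CUBIC)
for n,c in (('pale_collar',(.6215,-.1425)),('dark_collar',(.6225,.139))):
    for part in model(n):
      for q in part:
        u=proj(p,q+[c[0],c[1],.037])*1.25
        cv2.polylines(im,[u.astype(np.int32)],True,(0,255,0),1)
cv2.imwrite('pics/h_ov.png',im)
```

```text
[ 0.70390951 -0.030317    0.18915513] [3.14150839 0.00664007 3.14081412]
pale_collar 0.87 [203. 104.] [ 0.6208 -0.1418] 3684 3867
dark_collar 0.67 [494. 109.] [0.6236 0.1396] 3890 4029
```

View pics/h_ov.png

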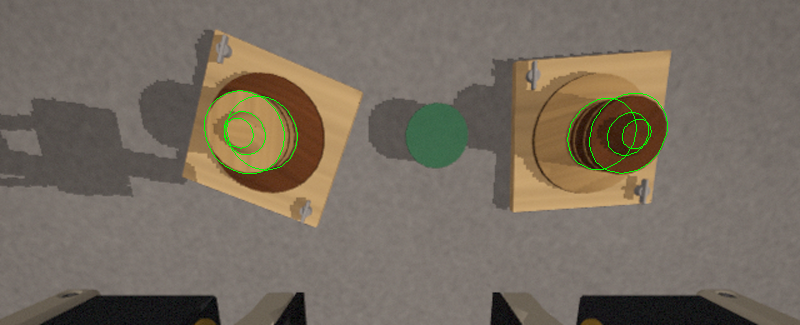

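Call:
carry_out(commands=[[[3.6,3.4,0,0,0,0,0],[3.6,3.4,0,0,0,0,0],[3.6,3.4,0,0,0,0,0],[3.6,3.4,0,0,0.003,0,0],[3.6,3.4,0,0,0.003,0,0],[3.6,3.4,0,0,0.003,0,0],[3.6,3.4,1,0,0.003,0,0],[3.6,3.4,1,0,0.003,0,0]]])

```text
time: 17.75
tool_pos: [0.4138, 0.2333, 0.1683]
orientation: [-3.141, -0.008, 3.119]
contact_force: [1.1, 1.0, -0.2]
width: 0.0877
```

Remaining dx −.048, dy +.052.

Call:
carry_out(commands=[[[3.4,3.6,1,0,-0.005,-0.022,0],[1,1,2,0,0,0,0],[0,0,2,0,0,0,0],[0,0,1,0,0,0,0],[0,0,0.1,0,0,0,0]]])

```text
time: 18.25
tool_pos: [0.3677, 0.2807, 0.1084]
orientation: [3.138, -0.001, -3.141]
contact_force: [0.4, -0.7, 0.8]
width: 0.0877
```

Call:
carry_out(commands=[[[0.2,0.5,1.5,0.003,0,0,0],[0.02,0,1.5,0,0,0,0],[0.02,0,0.08,0,0,0,0]]])

```text
time: 18.55
tool_pos: [0.368, 0.2847, 0.079]
orientation: [3.139, 0.001, 3.138]
contact_force: [-0.1, -1.0, -0.1]
width: 0.0878
```

Run:
```python
from h import *
s=manip.get_state(); print(s['tool_pos'],s['orientation'])
p=vision.read_camera('wrist'); cv2.imwrite('pics/i_wrist.png',p['img'])
for n in ['red_collar']:
    for r in vision.silhouettes(p,n+'_center')[:2]:
        xy,a,b=fit(p,r['pixels'],model(n),0)
        print(n,round(r['score'],2),np.round(r['xy']),np.round(xy,4),a,round(b))
```

```text
[0.36795297 0.28472732 0.07899765] [3.13902435e+00 1.24233490e-03 3.13820837e+00]
red_collar 0.65 [318. 209.] [0.3646 0.2853] 4083 4292
```

View pics/i_wrist.png

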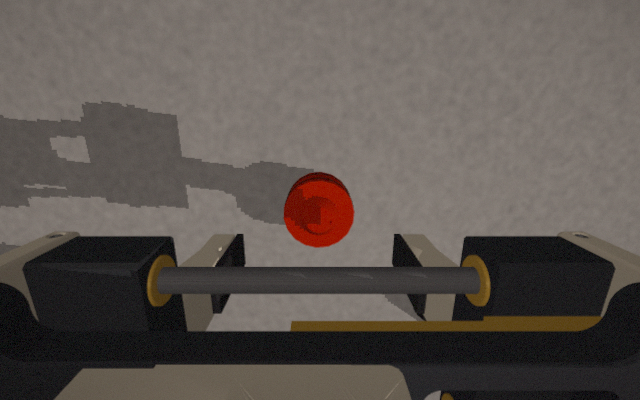

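Centred. Target x .365, down 57 mm.

Call:
carry_out(commands=[[[0.35,0.05,2,0.002,0.001,-0.003,0],[0.04,0,2,0,0.001,0,0],[0.04,0,1.4,0,0.001,0,0],[0.04,0,0.2,0,0.001,0,0],[0.04,0,0.08,0,0.001,0,0]]])

```text
time: 19.15
tool_pos: [0.3677, 0.2891, 0.0281]
orientation: [3.131, 0.003, 3.139]
contact_force: [0.4, 0.5, 0.9]
width: 0.0877
```

Call:
carry_out(commands=[[[0.3,-0.4,0.5,0.01,0.003,-0.002,0],[0.04,-0.05,0.1,0.001,0.001,0,0]]])

```text
time: 19.35
tool_pos: [0.365, 0.2852, 0.0234]
orientation: [3.141, 0.0, 3.141]
contact_force: [-0.2, 0.0, -1.1]
width: 0.0874
```

Call:
carry_out(commands=[[[0.03,-0.03,0.07,0,0.001,0,0.5],[0.03,-0.03,0.07,0,0.001,0,0.5],[0.03,-0.03,0.05,0,0.001,0,0.5],[0.02,-0.03,0.05,0,0.001,0,0.5],[0,0,0.03,0,0,0,0.5]]])

```text
time: 19.85
tool_pos: [0.3641, 0.2847, 0.0218]
orientation: [3.139, -0.003, -3.141]
contact_force: [-0.3, 0.2, 2.8]
width: 0.053
```

Call:
carry_out(commands=[[[0,0,-3,0,0,0,0.5],[0,0,-4,0,0,0,0.5],[0,0,-4,0,0,0,0.5],[-1.2,-2,-4,0,0,0,0.5],[-2.2,-3.7,-1,0,0,0,0.5],[-2.2,-3.7,0,0,0,0,0.5],[-2.2,-3.7,0,0,0,0,0.5],[-2.2,-3.7,0,0,0,0,0.5]]])

```text
time: 20.65
tool_pos: [0.467, 0.1142, 0.1896]
orientation: [3.14, 0.001, -3.132]
contact_force: [0.4, 0.4, -0.4]
width: 0.053
```

Call:
carry_out(commands=[[[-2.2,-3.7,0,0,0,0,0.5],[-2.2,-3.7,0,0,0,0,0.5],[-2.2,-3.7,0,0,0,0,0.5],[-2.2,-3.7,0,0,0,0,0.5],[-2.2,-3.7,0,0,0,0,0.5]]])

```text
time: 21.15
tool_pos: [0.5816, -0.0784, 0.1895]
orientation: [3.138, 0.002, -3.132]
contact_force: [0.8, 1.0, 0.1]
width: 0.053
```

Remaining dx .039, dy −.063.

Call:
carry_out(commands=[[[-2.2,-3.5,0,0,0,0.009,0.5],[-1.3,-1.9,1,0,0,0,0.5],[0,0,2,0,0,0,0.5],[0,0,1,0,0,0,0.5],[0,0,0,0,0,0,0.5]]])

```text
time: 21.65
tool_pos: [0.6193, -0.1408, 0.1453]
orientation: [3.139, -0.002, 3.135]
contact_force: [0.6, 0.8, -1.0]
width: 0.0532
```

Call:
carry_out(commands=[[[-0.1,-0.1,1.5,0,0,-0.006,0.5],[0,0,0.4,0,0,0,0.5],[0,0,0,0,0,0,0.5]]])

```text
time: 21.95
tool_pos: [0.6205, -0.1403, 0.1277]
orientation: [3.14, -0.0, -3.14]
contact_force: [-0.2, 0.7, -0.1]
width: 0.0529
```

Run:
```python
from h import *
s=manip.get_state(); print(s['tool_pos'],s['orientation'])
p=vision.read_camera('wrist'); cv2.imwrite('pics/j_wrist.png',p['img'])
```

```text
[ 0.62047647 -0.14031198  0.12774168] [ 3.13952620e+00 -3.68597830e-04 -3.13961874e+00]
```

View pics/j_wrist.png

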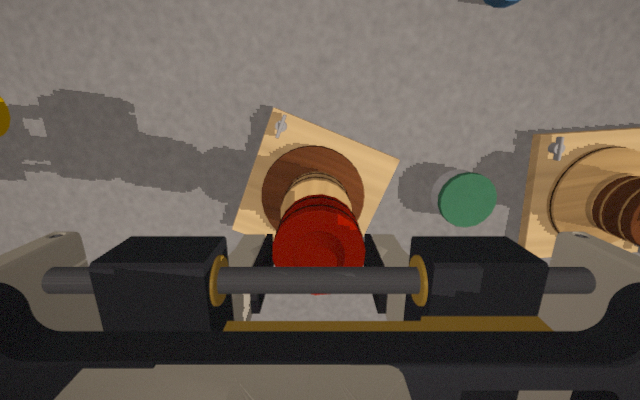

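Call:
carry_out(commands=[[[0,-0.15,1.2,0,0,-0.002,0.5],[0,0,1,0,0,0,0.5],[0,0,0.6,0,0,0,0.5],[0,0,0.4,0,0,0,0.5],[0,0,0.2,0,0,0,0.5]]])

```text
time: 22.5
tool_pos: [0.6221, -0.141, 0.0947]
orientation: [3.14, 0.004, -3.136]
contact_force: [-6.7, 4.6, 19.8]
width: 0.0532
```

Seated (.0947 vs .0948 expected). Release and back off.

Call:
carry_out(commands=[[[0,0,-0.1,0,0,0,0],[0,0,0.05,0,0,0,0],[0,0,0.05,0,0,0,0],[0,0,0.05,0,0,0,0],[0,0,-1,0,0,0,0],[0,0,-3,0,0,0,0],[0,0,-4,0,0,0,0],[3,0,-2,0,0,0,0]]])

```text
time: 23.3
tool_pos: [0.5917, -0.1417, 0.1946]
orientation: [3.141, -0.003, -3.136]
contact_force: [-0.5, 0.1, 1.2]
width: 0.0877
```

Call:
carry_out(commands=[[[4,-0.8,0,0,0,0.005,0],[4,-0.8,0,0,0,0,0],[4,-0.8,2,0,0,0,0],[3.6,-0.6,3,0,0,0,0],[0.8,0,3,0,0,0,0],[0,0,1,0,0,0,0],[0,0,0.1,0,0,0,0]]])

```text
time: 24.0
tool_pos: [0.4252, -0.1739, 0.1121]
orientation: [-3.141, 0.016, -3.14]
contact_force: [-0.6, -0.2, 0.4]
width: 0.0874
```

Run:
```python
from h import *
s=manip.get_state(); print(s['tool_pos'],s['orientation'])
p=vision.read_camera('wrist'); cv2.imwrite('pics/k_wrist.png',p['img'])
for n in ['brass_cup']:
    for r in vision.silhouettes(p,n+'_center')[:2]:
        xy,a,b=fit(p,r['pixels'],model(n),0)
        print(n,round(r['score'],2),np.round(r['xy']),np.round(xy,4),a,round(b))
```

```text
[ 0.42523975 -0.17389254  0.112114  ] [-3.14084954  0.01599936 -3.13973067]
brass_cup 0.68 [322. 194.] [ 0.4212 -0.1737] 2656 2791
```

View pics/k_wrist.png

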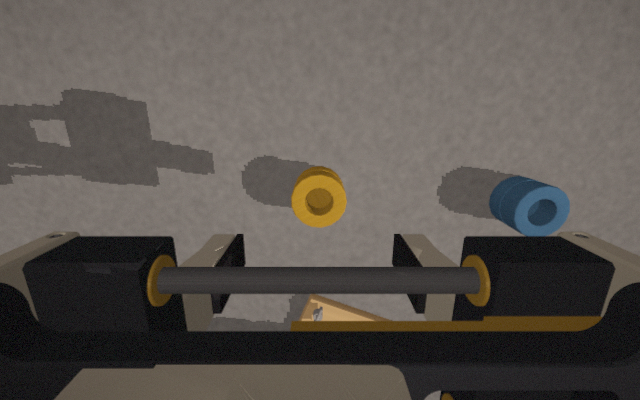

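Call:
carry_out(commands=[[[0.4,0,2,0,0.016,0.002,0],[0.04,0.01,2,0,0.001,0,0],[0.04,0.01,2,0,0.001,0,0],[0.04,0.01,1.5,0,0.001,0,0],[0.04,0.01,0.9,0,0.001,0,0],[0.04,0,0.1,0,0.001,0,0]]])

```text
time: 24.7
tool_pos: [0.4343, -0.1732, 0.0321]
orientation: [-3.139, 0.009, -3.137]
contact_force: [-0.6, -0.1, 0.1]
width: 0.0877
```

Call:
carry_out(commands=[[[1.25,-0.05,0.5,-0.002,0.009,0.005,0],[0.04,0,0.35,0,0.001,0,0],[0.04,0,0.15,0,0.001,0,0]]])

```text
time: 25.0
tool_pos: [0.4222, -0.1738, 0.0232]
orientation: [-3.141, 0.0, 3.141]
contact_force: [0.1, 0.4, -0.1]
width: 0.0877
```

Call:
carry_out(commands=[[[0.06,0.01,0.07,0,0.001,0,0.6],[0.06,0.01,0.07,0,0.001,0,0.6],[0.03,0,0.05,0,0.001,0,0.6],[0.02,0,0.05,0,0.001,0,0.6],[0.02,0,0.03,0,0,0,0.6],[0,0,0.03,0,0,0,0.6]]], newtons=25)

```text
time: 25.6
tool_pos: [0.421, -0.1737, 0.0212]
orientation: [-3.141, -0.002, 3.142]
contact_force: [-0.9, 1.0, 6.1]
width: 0.0469
```

Call:
carry_out(commands=[[[0,0,-3,0,0,0,0.6],[0,0,-4.5,0,0,0,0.6],[0,0,-4.5,0,0,0,0.6],[0,0,-4.5,0,0,0,0.6],[-2,0,-2,0,0,0,0.6],[-4,0.8,0,0,0,0,0.6],[-4,0.8,0,0,0,0,0.6],[-4,0.8,0,0,0,0,0.6]]])

```text
time: 26.4
tool_pos: [0.5582, -0.1495, 0.2122]
orientation: [3.14, -0.006, 3.138]
contact_force: [-0.9, 0.2, -1.6]
width: 0.0472
```

Call:
carry_out(commands=[[[-3.5,0.4,0,0,-0.003,-0.003,0.6],[-2.2,0.4,0,0,0,0,0.6],[0,0,1.5,0,0,0,0.6],[0,0,1.5,0,0,0,0.6],[0,0,0,0,0,0,0.6]]])

```text
time: 26.9
tool_pos: [0.6205, -0.1391, 0.1753]
orientation: [3.139, -0.01, -3.141]
contact_force: [-0.5, 0.3, -2.8]
width: 0.0472
```

Run:
```python
from h import *
s=manip.get_state(); print(s['tool_pos'],s['orientation'])
p=vision.read_camera('wrist'); cv2.imwrite('pics/l_wrist.png',p['img'])
```

```text
[ 0.62046628 -0.13911329  0.17526344] [ 3.13888814 -0.00950895 -3.14149208]
```

View pics/l_wrist.png

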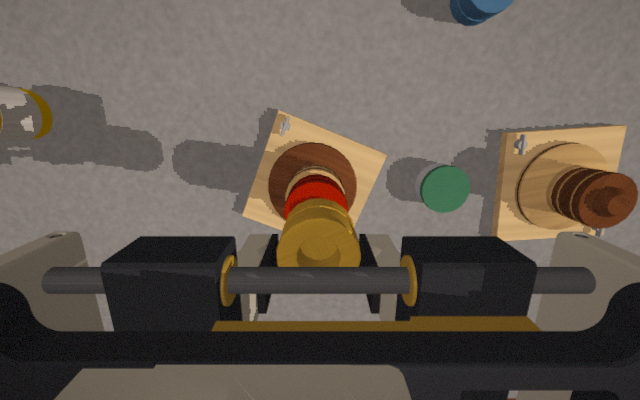

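Call:
carry_out(commands=[[[0,-0.2,1.5,0.002,-0.01,0,0.6],[0,0,1,0,0,0,0.6],[0,0,0,0,0,0,0.6]]])

```text
time: 27.25
tool_pos: [0.6211, -0.1415, 0.1527]
orientation: [-3.142, 0.003, -3.141]
contact_force: [-0.0, 0.3, -2.0]
width: 0.0472
```

Call:
carry_out(commands=[[[0.05,0,0.8,0,0.002,0,0.6],[0,0,0.7,0,0,0,0.6],[0,0,0.5,0,0,0,0.6],[0,0,0.4,0,0,0,0.6],[0,0,0.2,0,0,0,0.6]]])

```text
time: 27.75
tool_pos: [0.6236, -0.1421, 0.1303]
orientation: [-3.14, 0.008, -3.14]
contact_force: [-5.5, 2.6, 21.4]
width: 0.0473
```

Call:
carry_out(commands=[[[0.1,0,-0.1,0,0,0,0],[0.04,0,0.05,0,0,0,0],[0.04,0,0.05,0,0,0,0],[0,0,0.05,0,0,0,0],[0,0,-1,0,0,0,0],[0,0,-3,0,0,0,0],[0,0,-4,0,0,0,0],[3,2,-1,0,0,0,0]]])

```text
time: 28.55
tool_pos: [0.5925, -0.1233, 0.222]
orientation: [-3.138, 0.006, -3.14]
contact_force: [-0.2, 0.6, 0.4]
width: 0.0876
```

Next the blue cup at (.4311, .0183): dx −.161, dy +.142.

Call:
carry_out(commands=[[[3,2.8,0,0,0.004,0,0],[3.2,2.8,0,0,0,0,0],[3.2,2.8,2,0,0,0,0],[3.2,2.8,3,0,0,0,0],[3,2.6,3,0,0,0,0],[0.5,0.2,2,0,0,0,0],[0,0,0.5,0,0,0,0],[0,0,0.1,0,0,0,0]]])

```text
time: 29.35
tool_pos: [0.4292, 0.0211, 0.1213]
orientation: [-3.142, 0.018, -3.139]
contact_force: [1.4, 0.0, 1.2]
width: 0.0878
```

Run:
```python
from h import *
s=manip.get_state(); print(s['tool_pos'],s['orientation'])
p=vision.read_camera('wrist'); cv2.imwrite('pics/m_wrist.png',p['img'])
for n in ['blue_cup']:
    for r in vision.silhouettes(p,n+'_center')[:2]:
        xy,a,b=fit(p,r['pixels'],model(n),0)
        print(n,round(r['score'],2),np.round(r['xy']),np.round(xy,4),a,round(b))
```

```text
[0.42924373 0.02110945 0.12127135] [-3.14154672  0.01756801 -3.13898645]
blue_cup 0.76 [316. 199.] [0.4306 0.0188] 2543 2601
```

View pics/m_wrist.png

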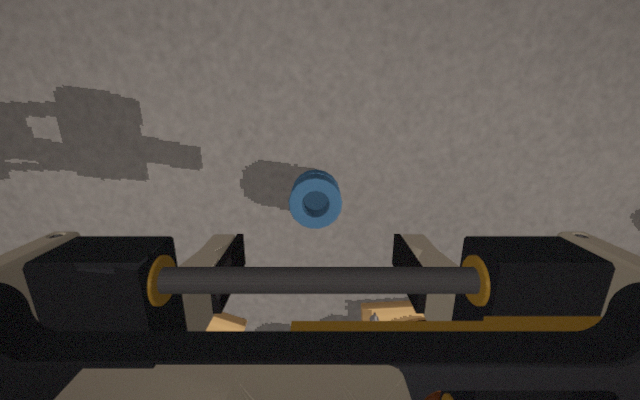

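Call:
carry_out(commands=[[[0.4,-0.2,2,0,0.018,0.002,0],[0.1,0,2,0,0.002,0,0],[0.1,0,2,0,0.002,0,0],[0.1,0,1,0,0.002,0,0],[0.05,0,0.1,0,0.002,0,0]]])

```text
time: 29.95
tool_pos: [0.4308, 0.0189, 0.0536]
orientation: [3.138, 0.001, 3.136]
contact_force: [0.7, -0.2, 0.4]
width: 0.0875
```

Call:
carry_out(commands=[[[0.05,-0.02,1.5,0.003,0.002,-0.005,0],[0.1,-0.03,1.2,0,0.002,0,0],[0.08,-0.03,0.5,0,0.002,0,0],[0.05,0,0.1,0,0.001,0,0]]])

```text
time: 30.35
tool_pos: [0.4323, 0.0187, 0.023]
orientation: [3.139, -0.001, 3.14]
contact_force: [-1.3, -1.9, -0.2]
width: 0.0875
```

Call:
carry_out(commands=[[[0.2,-0.01,0.07,0,0,0,0.6],[0.06,-0.01,0.07,0,0.001,0,0.6],[0.03,0,0.05,0,0.001,0,0.6],[0.02,0,0.05,0,0.001,0,0.6],[0.02,0,0.03,0,0,0,0.6],[0,0,0.03,0,0,0,0.6]]], newtons=20)

```text
time: 30.95
tool_pos: [0.4305, 0.0192, 0.0224]
orientation: [3.138, -0.001, 3.14]
contact_force: [-2.2, -0.5, 4.7]
width: 0.0474
```

Call:
carry_out(commands=[[[0,0,-3,0,0,0,0.6],[0,0,-4.5,0,0,0,0.6],[0,0,-4.5,0,0,0,0.6],[-1.5,1,-3,0,0,0,0.6],[-3.7,2.3,0,0,0,0,0.6],[-3.7,2.3,0,0,0,0,0.6],[-3.7,2.3,0,0,0,0,0.6],[-3.7,2.3,0,0,0,0,0.6]]])

```text
time: 31.75
tool_pos: [0.5935, 0.1204, 0.1795]
orientation: [3.136, -0.002, 3.138]
contact_force: [0.0, -0.9, 0.0]
width: 0.0474
```

Call:
carry_out(commands=[[[-2.2,1.3,1,0.005,0,-0.003,0.6],[0,0,2,0,0,0,0.6],[0,0,1,0,0,0,0.6],[0,0,0,0,0,0,0.6]]])

```text
time: 32.15
tool_pos: [0.62, 0.1367, 0.1349]
orientation: [-3.14, -0.004, -3.141]
contact_force: [-0.4, -1.0, -0.1]
width: 0.0477
```

Run:
```python
from h import *
s=manip.get_state(); print(s['tool_pos'],s['orientation'])
p=vision.read_camera('wrist'); cv2.imwrite('pics/n_wrist.png',p['img'])
```

```text
[0.6200315  0.13672498 0.13485295] [-3.13998817 -0.00416393 -3.14081943]
```

View pics/n_wrist.png

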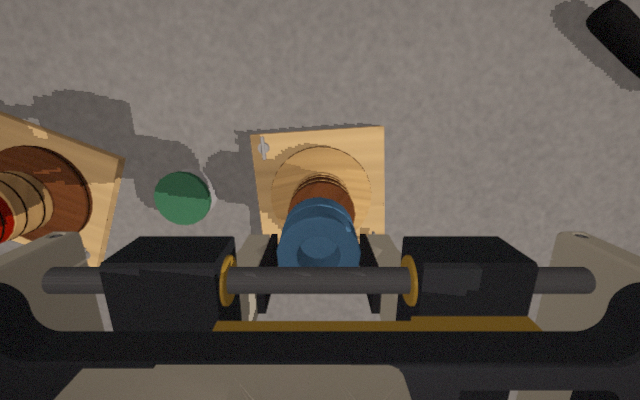

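Call:
carry_out(commands=[[[-0.2,0.2,1,0,-0.003,0,0.6],[0,0,0.8,0,0,0,0.6],[0,0,0,0,0,0,0.6]]])

```text
time: 32.5
tool_pos: [0.6222, 0.1385, 0.1187]
orientation: [-3.142, 0.003, -3.141]
contact_force: [0.8, -0.2, -1.0]
width: 0.0473
```

Call:
carry_out(commands=[[[0.05,0,0.9,0,0.002,0,0.6],[0.02,0,0.7,0,0,0,0.6],[0.02,0,0.5,0,0,0,0.6],[0,0,0.3,0,0,0,0.6],[0,0,0.2,0,0,0,0.6]]])

```text
time: 33.0
tool_pos: [0.6229, 0.1385, 0.0955]
orientation: [3.141, 0.006, -3.139]
contact_force: [-8.8, -0.4, 25.0]
width: 0.0477
```

Seated at .0955 (expected .0954). Release, back off and check.

Call:
carry_out(commands=[[[0.05,0,-0.1,0,0,0,0],[0.04,0,0.05,0,0,0,0],[0.04,0,0.05,0,0,0,0],[0,0,0.05,0,0,0,0],[0,0,-1,0,0,0,0],[0,0,-3,0,0,0,0],[0,0,-4.5,0,0,0,0],[-2,-2,-4.5,0,0,0,0]]])

```text
time: 33.8
tool_pos: [0.6361, 0.1191, 0.2218]
orientation: [-3.137, -0.006, -3.138]
contact_force: [1.6, 0.7, 0.6]
width: 0.0874
```

Call:
carry_out(commands=[[[-3,-3,-2,0,0,0,0],[-3,-4,0,0,0,0,0],[0,-4,0,0,0,0,0],[0,0,0,0,0,0,0]]])

```text
time: 34.2
tool_pos: [0.7034, 0.0058, 0.2552]
orientation: [-3.14, 0.01, -3.134]
contact_force: [0.6, 0.3, 0.2]
width: 0.0876
```

Run:
```python
from h import *
s=manip.get_state(); print(s['time'],s['tool_pos'],s['orientation'])
p=vision.read_camera('wrist')
im=cv2.resize(p['img'][:260],None,fx=1.25,fy=1.25,interpolation=cv2.INTER_CUBIC)
raw=im.copy()
for n,c,z in (('pale_collar',(.621,-.142),.037),('red_collar',(.621,-.142),.073),('brass_cup',(.621,-.142),.109),('dark_collar',(.623,.139),.037),('blue_cup',(.623,.139),.073)):
    for q in model(n)[0]:
        cv2.polylines(im,[(proj(p,q+[c[0],c[1],z])*1.25).astype(np.int32)],True,(0,255,0),1)
    for r in vision.silhouettes(p,n+'_center')[:1]:
        print(n,round(r['score'],2),np.round(r['xy']),r['pixels'].sum(), np.round(fit(p,r['pixels'],model(n),z)[0],4) if 'cup' in n else '')
cv2.imwrite('pics/o_ov.png',np.vstack([raw[:290],im[:290]]))
p=vision.read_camera('side'); c=p['img'][100:320,160:440]; cv2.imwrite('pics/o_side.png',cv2.resize(c,None,fx=2.7,fy=2.7,interpolation=cv2.INTER_CUBIC))
p=vision.read_camera('top'); cv2.imwrite('pics/o_top.png',p['img'])
for n in('wax_tin','glue'):
    for r in vision.silhouettes(p,n+'_center')[:1]: print(n,np.round(fit(p,r['pixels'],model(n),0)[0],4))
```

```text
34.2 [0.70341216 0.00581644 0.25523759] [-3.13963772  0.00951426 -3.13434104]
pale_collar 0.62 [216. 100.] 565 
red_collar 0.74 [200. 102.] 900 
brass_cup 0.96 [162. 108.] 3097 [ 0.6245 -0.1412]
dark_collar 0.92 [415. 108.] 633 
wax_tin [0.6261 0.0045]
glue [ 0.5377 -0.4506]
```

View pics/o_ov.png

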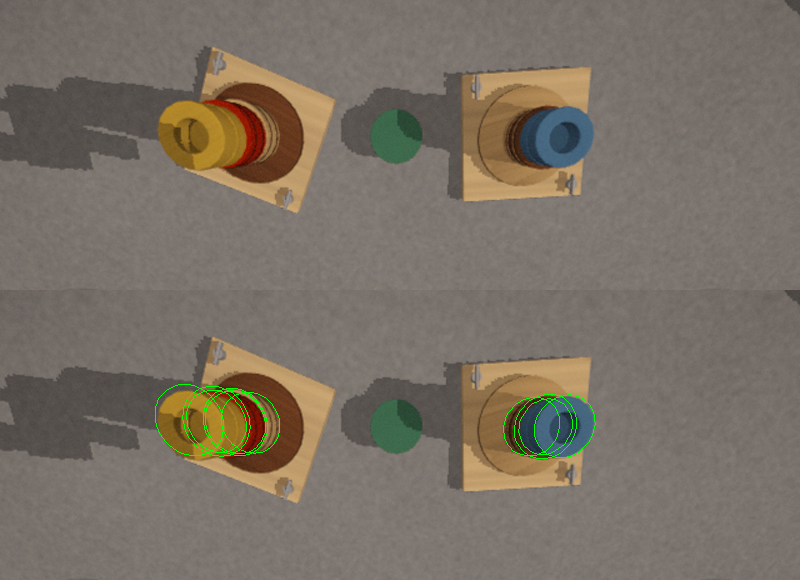

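View pics/o_side.png

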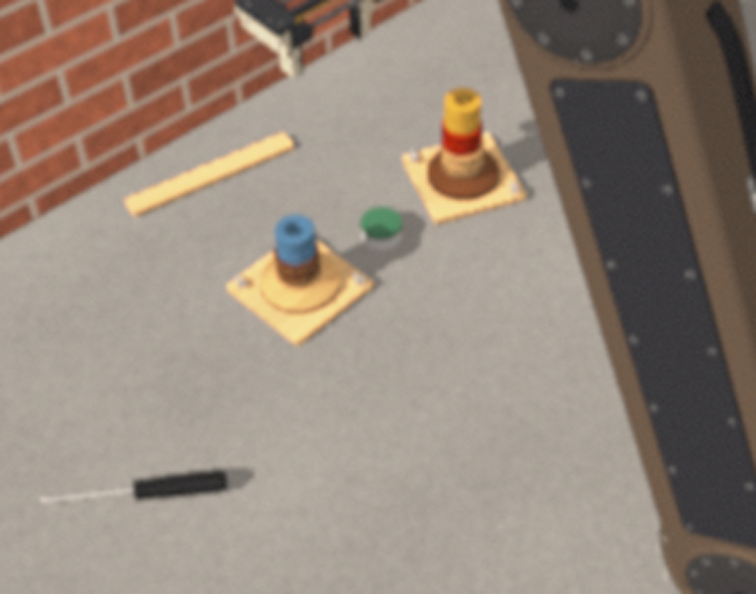

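View pics/o_top.png

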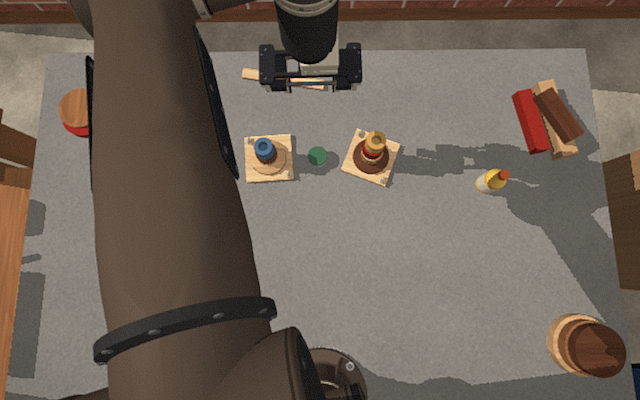

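Run:
```python
from h import *
p=vision.read_camera('wrist'); S=5; o=[110,60]
im=cv2.resize(p['img'][60:180,110:260],None,fx=S,fy=S,interpolation=cv2.INTER_CUBIC)
for n,c,z in (('pale_collar',(.621,-.142),.037),('red_collar',(.6225,-.1415),.073),('brass_cup',(.6245,-.1412),.109)):
    for q in model(n)[0]:
        cv2.polylines(im,[((proj(p,q+[c[0],c[1],z])-o+.5)*S).astype(np.int32)],True,(0,255,0),1)
cv2.imwrite('pics/p_ov.png',im)
```

```text
(no output)
```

View pics/p_ov.png

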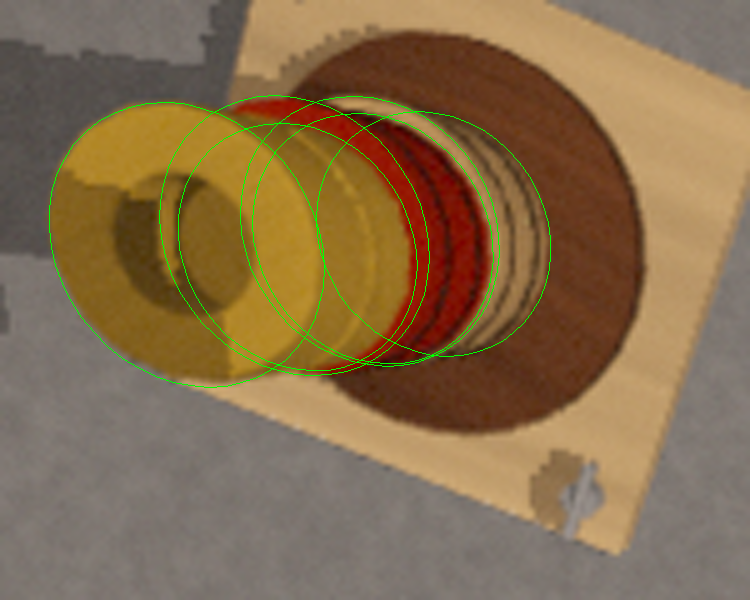

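```bash
python3 -c "
from cell import manip
print(manip.hand_in())"
```

```text
the job is handed in; nothing more can be done
None
```

Both candlesticks are assembled in the order asked and were standing upright when I handed the job in, at about 34 s of the 136 s allowed.

- **Dark foot:** the pale collar, red collar and brass cup are on it, in that order.
- **Pale foot:** the dark collar and then the blue cup are on it.
- **Seating:** each part stopped within about 0.2 mm of its fully seated height. The upward push was about 20–26 N each time, within the limits.
- **Last pictures:** outlines drawn at the seated heights match what the camera shows. The exception is the brass cup, which sits about 3 mm off the foot's axis. That is within the 4 mm play of its socket, and it appears flat and upright.
- **Missed detection:** the network did not report the blue cup in the last wrist picture, so I checked it by eye and against the outline.
- **Left alone:** I did not touch the wax tin, glue bottle or screwdriver. The tin and bottle measured within 2 mm of where they started, which is within measuring error. I did not re-measure the screwdriver, but it looked undisturbed in the side picture.
- **Arm:** it ended clear of everything, with the gripper open.

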